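# Seat the ball magazine on the blade tester and load it

## Robot

A 7-joint arm with a two-finger parallel gripper is mounted at the origin on the work surface. World frame = base frame: x ahead of the robot, y to its left, z up, the work surface at z = 0. Lengths are in m, angles in rad, forces in N, time in s.
With the tool pointing down it reaches from about 0.425 to 0.875 m from the base axis. Payload 4.7 kg.
Tool frame: the origin (TCP) lies midway between the tips of the shut fingers; the grasp point (between the pads) lies 19 mm behind it; z points along the fingers, y is the direction in which the jaws open and shut (so a half turn about z gives the same grasp; the last joint's range is limited). The gripper opens to 87 mm and grips with 3 to 60 N. Pads are 19 mm wide; open, the fingers measure 117 mm over their backs; the gripper's body (75 mm by 190 mm) begins 51 mm behind the grasp point.
Start: joints at [-1.208, 0.321, -0.07, 1.45, 0.023, 1.371, -0.057], TCP at [0.222, 0.611, 0.223] pointing down, gripper open.
Joint ranges: [-2.86, 2.86], [-0.3, 2.09], [-1.38, 1.24], [0.06, 2.45], [-1.56, 4.7], [0.09, 2.05], [-2.69, 2.69]. Speed limits (rad/s): [2.57, 2.57, 3.14, 3.14, 3.14, 3.14, 3.14].

## Interface

Orientations are given as a rotation vector (axis times angle).
In Python, from bench import get_state, eyes, job gives the robot as it stands. The module is installed in compiled form; this text tells all that it offers.
- The arm moves only by the shell command python3 -m jog 'ROWS' [FORCE]. ROWS is JSON, a list that holds one entry, the list of rows, each a list of 5 numbers: the opening, from 0 (shut) to 1 (fully open), then the shift along the tool's x, y, z in units of 40 mm (1.0 is 40 mm), then the turn about the tool's z in units of 5 degrees (1.0 is 5 degrees). In form: [[[jaw, dx, dy, dz, turn], ...]]. A call has 1 to 10 rows; each row shifts and turns the commanded pose from where the row before left it, along the tool's axes as they then stand; what a row does not reach is not made up. A row lasts 1/8 s, in which the tool goes at most 62.5 mm and 10.7 degrees, less where a joint would pass 70% of its speed; a pose out of reach is approached as far as the arm can. A call is refused whole if a number of a shift passes 1 or a number of a turn 1, either way. A call with a gripper value outside its range is refused whole. The fingers move at their own pace and stop on an object; FORCE is the grip in N (left out, the last holds). Time passes only in rows, so rows that do not move let the fingers close. It gives the time, the measured TCP pose, the force and the opening at its end, in the units of the state.
- get_state(): the state, without advancing time (a new reading comes with each control period).
- eyes.get_image(name): name is "side" or "top"; returns (picture, depth): 400x640x3 uint8, red, green, blue; 400x640 float32, m along the optical axis (not along the pixel's ray), 0 where there is no reading.
- eyes.camera_params(name): a dict with "camera_matrix" (3x3 intrinsics, pixels), "pose" (4x4, takes a point from camera to world coordinates). Camera axes: x right, y down, z forward; pixel columns grow to the right and rows downward; lengths in m; the calibration is good to about 2 mm. A picture is of the moment at which its call begins. camera_params takes no time and is no camera call.
- job.close_job(): hands the job in, once; it reports no verdict.
The state is a dict: "time": time; "joint_positions": joint angles; "qd": joint speeds; "joint_torque": joint torques, N m; "position": TCP position; "tool_rot": TCP orientation; "ft_force": force on the tool from outside, world axes, zero at the start; "torque": the same for the moment, N m; "grip_width": opening from 0.0 (shut) to 1.0 (fully open).
Only numpy, scipy, OpenCV 4.12 (cv2) and the standard library are available. Lean on these libraries where they do the work, as an engineer would, in place of code of your own. Each camera call takes 0.05 s, during which the arm holds its last target. There are 200 camera calls.

## Task

Take the funnel-topped magazine from its slanted stand and set it upright on the tester's base so that the two pegs enter its holes and its flange lies flush on the base; lower it, do not drop it, and let it go. Then pick up the steel scoop by its tab and pour all four steel balls through the funnel into the magazine's tube, never taking the balls in the fingers. Put the empty scoop back down flat on the bench, and leave the other things on the bench where they are.

Things in the scene. Friction and masses are not known exactly. Their poses are not given: they have to be found in the camera images.
- magazine: Aluminium ball magazine, 0.4 kg. Origin: centre of its underside, z up its axis. Flange 100 (x) x 96 (y) x 16 mm with two 13 mm through holes at x +14, y -34 and +34 mm; tube 52 mm outside, 44 inside, from z = 16 (its floor) to 70; then a funnel up to the rim. Starts on the slanted stand, its top leaning 28 degrees towards the stand's -x.
- magazine_rim (a point): Centre of the funnel's mouth, 116 mm above the magazine's underside. Mouth 108 mm inside, 116 mm outside; the top 14 mm of its wall are straight. Axes of the magazine.
- magazine_tab (a point): Grip point on the magazine's handle, a flat upright tab 8 mm thick (x) and 40 mm wide (y), at x = +60, z = 150 mm in the magazine's frame. The tab ends 16 mm above this point; the rim is 34 mm below it. Axes of the magazine.
- stand: Fixed plywood parking stand, 110 mm wide, whose face slants up at 28 degrees towards its local +x (away from the robot); the magazine's flange rests on the face against a 10 mm strip along the low edge. Origin: on the table under the middle of the face.
- base: Fixed base of the tester, a grey box 160 (x) x 130 (y) x 50 mm with two upright steel pegs on top, 10 mm thick, 16 mm high, tips tapered, at x +14, y -34 and +34 mm. Origin: centre of the underside. The pegs lie off-centre, so the magazine fits one way only: its x axis (handle side) along the base's x axis, which points roughly away from the robot.
- seat (a point): Point in the middle of the base's top face (50 mm above the table), axes of the base. The magazine's origin lies here when it is fully seated.
- scoop: Steel scoop, 0.22 kg, flat on the table, holding the balls. Origin: centre of the underside. 115 mm long (x), 52 wide; side and rear walls 44 high; open at its front (local -x). Its inner floor, 46 mm wide, falls 9 degrees from the front lip to the rear (x +52, z 6 mm), so the balls lie at the rear and roll out over the lip when the front is tipped down by more than that.
- scoop_lip (a point): Middle of the scoop's front lip, where the balls roll out: x = -58, z = 24 mm in the scoop's frame. Axes of the scoop.
- scoop_tab (a point): Grip point on the scoop's handle, an upright tab behind its rear wall, 8 mm thick (x) and 40 mm wide (y), at x = +56, z = 88 mm in the scoop's frame. The tab ends 16 mm above this point. Axes of the scoop.
- ball1_center (a point): Centre of a steel ball 18 mm across, 24 g, lying in the scoop.
- ball2_center (a point): Centre of a steel ball 18 mm across, 24 g, lying in the scoop.
- ball3_center (a point): Centre of a steel ball 18 mm across, 24 g, lying in the scoop.
- ball4_center (a point): Centre of a steel ball 18 mm across, 24 g, lying in the scoop.
- blade_stack: Bystander: a stack of table-tennis bat blades (wood discs 152 mm across with a handle along local -x to 168 mm, 46 mm high). Origin: centre of the disc's underside.
- blade: Bystander: one wooden bat blade lying flat, disc 152 mm across, handle along local -x to 167 mm, 22 mm high. Origin: centre of the disc's underside.
- tin: Bystander: dark steel tin, 100 mm across, 120 mm high. Origin: centre of its underside.
- jar: Bystander: white jar with black cap, 60 mm across, 80 mm high. Origin: centre of its underside.
- sandblock: Bystander: cork sanding block 90 x 50 x 30 mm. Origin: centre of its underside.
- brush: Bystander: hand brush lying flat along its local x, about 200 mm long.
- carton: Bystander: open cardboard box 200 x 300 x 100 mm. Origin: centre of its underside.
There are look-alikes about, which are no part of the job. Leave any purple look-alike of the scoop alone.

How it is judged:
By the outcome, as a careful person would: the job done as asked, in the order asked, and still so for the second after the job is handed in, with the robot touching nothing.
It also fails if it takes over 72 s, if anything falls off the work surface, if the arm or the gripper's body presses on something with over 40 N, if the wrist force passes 120 N, or if a joint passes its speed limit or range.

## Working session

There is one attempt and no reset: what is moved stays moved. The work goes in short steps, Python scripts to look and compute and a shell command to move; the robot and the scene stay as the last step left them, time stands still between calls to the robot, and variables do not carry over. Pictures are saved under pics/ and viewed, about 8 in all and at most 12, crops included, and the job is handed in when it is done.

```bash
mkdir -p pics; cat > h.py <<'E'
import numpy as np, cv2
from bench import get_state, eyes, job
from scipy.spatial.transform import Rotation as R
def grab(n,tag):
    im,d=eyes.get_image(n); cv2.imwrite(f'pics/{tag}.png',im[:,:,::-1]); np.savez(f'pics/{tag}.npz',im=im,d=d); return im,d
def ray(n,u,v):
    p=eyes.camera_params(n);K=p['camera_matrix'];T=np.array(p['pose'])
    return T[:3,3],T[:3,:3]@np.linalg.solve(K,[u,v,1.0])
def onplane(n,u,v,z):
    o,r=ray(n,u,v); return o+r*(z-o[2])/r[2]
def cloud(n,d):
    p=eyes.camera_params(n);K=np.array(p['camera_matrix']);T=np.array(p['pose'])
    v,u=np.mgrid[:d.shape[0],:d.shape[1]]
    P=np.stack([(u-K[0,2])/K[0,0]*d,(v-K[1,2])/K[1,1]*d,d],-1)@T[:3,:3].T+T[:3,3]
    P[d==0]=np.nan; return P
def proj(n,X):
    p=eyes.camera_params(n);K=np.array(p['camera_matrix']);T=np.linalg.inv(np.array(p['pose']))
    c=T[:3,:3]@np.array(X)+T[:3,3]; q=K@c; return q[:2]/q[2]
E
python3 - <<'E'
from h import *
for n in('side','top'):
    grab(n,n+'0'); p=eyes.camera_params(n); print(n,np.round(p['camera_matrix'],1).tolist(),np.round(p['pose'],3).tolist())
s=get_state(); print(s['position'],R.from_rotvec(s['tool_rot']).as_matrix().round(3),s['grip_width'])
E
```

```text
side [[512.5, 0.0, 315.7], [0.0, 512.5, 203.4], [0.0, 0.0, 1.0]] [[-0.841, -0.405, 0.36, -0.108], [-0.542, 0.646, -0.538, 0.954], [-0.015, -0.647, -0.762, 1.592], [0.0, 0.0, 0.0, 1.0]]
top [[402.2, 0.0, 321.5], [0.0, 402.2, 200.5], [0.0, 0.0, 1.0]] [[-0.02, -0.998, 0.063, 0.491], [-1.0, 0.02, 0.001, -0.089], [-0.003, -0.063, -0.998, 1.402], [0.0, 0.0, 0.0, 1.0]]
[0.22204671 0.61036065 0.22154428] [[-0.94   0.342 -0.001]
 [ 0.342  0.94  -0.002]
 [-0.    -0.002 -1.   ]] 1.0031617428003998
```

View pics/top0.png

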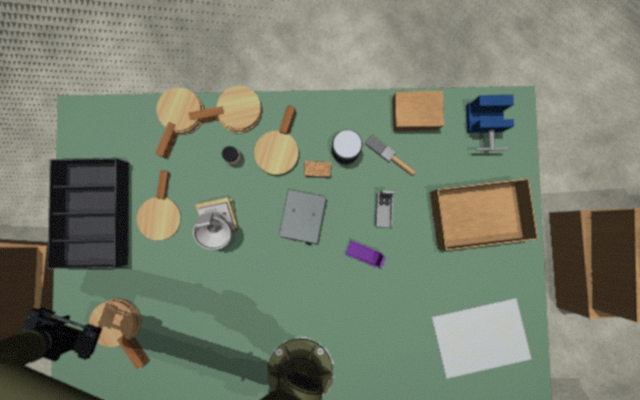

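View pics/side0.png

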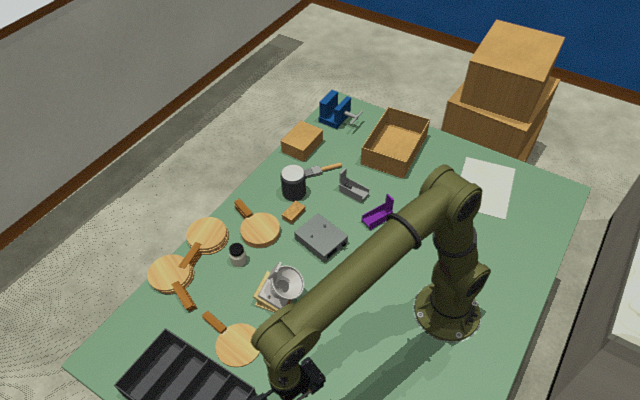

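The top view shows the magazine on its stand at (212,228), the grey base with its pegs at (303,217), the steel scoop at (385,209) and the purple look-alike at (366,255). Candidates for the scoop are the grey one at (385,209) and the purple one at (366,255), and I choose the grey. For the magazine, only the funnel at (212,230) fits; the white-topped tin is at (347,146). I'll check the choice in one close crop.

```bash
python3 - <<'E'
from h import *
t=cv2.imread('pics/top0.png'); s=cv2.imread('pics/side0.png')
a=cv2.resize(t[180:260,185:250],None,fx=4,fy=4,interpolation=2)
b=cv2.resize(t[180:260,270:410],None,fx=4,fy=4,interpolation=2)[:, :]
c=cv2.resize(s[160:320,240:400],None,fx=1.75,fy=1.75,interpolation=2)
out=np.zeros((600,800,3),np.uint8); out[:320,:a.shape[1]]=a; out[:320,260:260+min(540,b.shape[1])]=b[:,:540]; out[320:600,:280]=c
cc=cv2.resize(t[180:235,365:405],None,fx=5,fy=5,interpolation=2); out[325:600,300:500]=cc
cv2.imwrite('pics/crop1.png',out)
d=np.load('pics/top0.npz')['d'];P=cloud('top',d)
# base top
m=np.abs(P[...,2]-.05)<.006; m[:,:275]=0;m[:,335:]=0;m[:180]=0;m[250:]=0
print(m.sum(),cv2.minAreaRect(P[m][:,:2].astype(np.float32)),np.median(P[m],0))
for u,v in((385,195),(385,205),(385,222)): print(P[v,u])
print(np.round(P[195:250:3,195:240:4,2]*1000))
E
```

```text
1763 ((0.5255711078643799, -0.020743422210216522), (0.12969030439853668, 0.16051146388053894), 77.7191390991211) [ 0.52509768 -0.02059571  0.05002659]
[ 0.59415341 -0.3084354   0.00315925]
[ 0.55888827 -0.30618093  0.0108587 ]
[ 0.50012828 -0.30377216  0.01499089]
[[  3.  -3.   0.   3.   0.  -7.   1.  -4.  -2.  -3.  -1.   1.]
 [  3.   2.  -2.  -4.  -2.   0.   2.  64.  64.   1.  -1.  -2.]
 [  1.   2.   2.  60.  64.  58.  60.  59.  58.   3.  -5.   7.]
 [ -1.  61.  61.  58.  58.  60.  72.  71.  56.  14.  -1.   2.]
 [ -1.  59.  62.  71.  71.  71.  69.  70.  62.  34.   1.   4.]
 [ -1.  73.  67.  71.  65.  65.  65.  62.  54.  43.   2.   2.]
 [ -6.  67.  66. 154. 159.  68.  59.  55.  54.  41.  -1.   3.]
 [ -6.   0. 172. 177. 176. 158.  81.  52.  51.  31.  -3.  -2.]
 [  4. 181. 184. 191. 184. 128. 156. 142.  42.  39.   5.  -4.]
 [  3. 201. 206. 210.  48.  50. 113. 150.  50.  42.  19.   7.]
 [157. 210. 210.  96.  54.  40.  48. 115. 148.  33.  15.   6.]
 [137. 131. 112.  94.  73.  62.  65. 104. 121.  32.  21.  -1.]
 [134. 124. 108.  95.  82.  79.  92. 103. 113.  15.  -3.  -0.]
 [128. 118. 108.  97.  90.  91.  89. 100. 109.  -0.  -0.  -3.]
 [132. 117. 110. 100.  94.  92.  98.  99. 109.   4.  -4.  -1.]
 [134. 117. 111. 101.  99.  96.  95. 101. 116.  -2.  -5.  -2.]
 [  2. 125. 108. 100.  95.  97.  97. 101.   3.  -1.   2.   1.]
 [ -2.   2. 119. 105. 102. 105. 106. 114.  -1.  -7.   1.   1.]
 [ -1.  -1.  -3.  -4. 115. 111.   2.  -2.  -0.  -4.  -1.   6.]]
```

View pics/crop1.png

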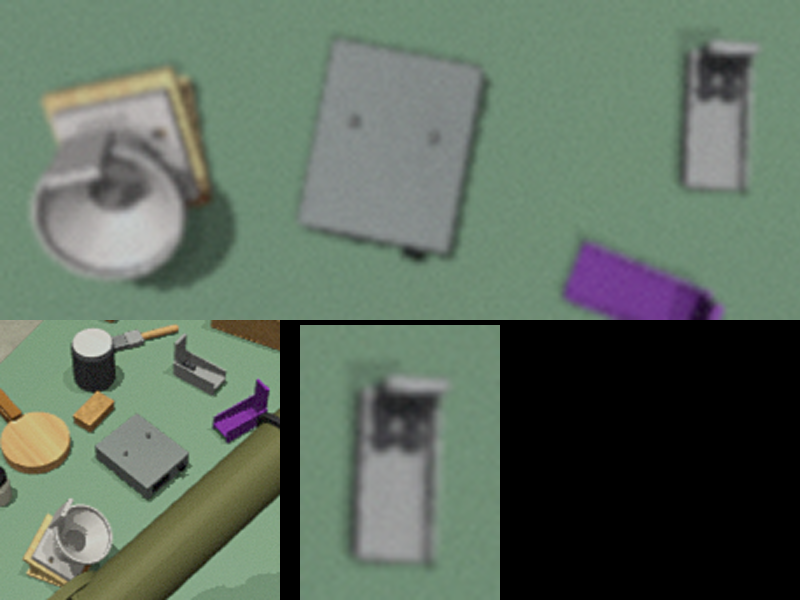

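```bash
python3 - <<'E'
from h import *
a=onplane('top',293.75,210.25,.066);b=onplane('top',313.75,214.25,.066)
e=a-b;yaw=np.arctan2(-e[0],e[1]); print('pegs',a,b,np.degrees(yaw), np.linalg.norm(e))
m=(a+b)/2; print('base from pegs',m[:2]-.014*np.array([np.cos(yaw),np.sin(yaw)]))
s=np.load('pics/side0.npz');t=np.load('pics/top0.npz')
for n,q,(r0,r1,c0,c1) in(('top',t,(205,250,190,240)),('side',s,(255,320,250,320))):
    P=cloud(n,q['d'])[r0:r1,c0:c1].reshape(-1,3); P=P[np.isfinite(P[:,0])]
    k=P[P[:,2]>.172]; k=k[(k[:,2]<.24)]
    print(n,'tab',len(k),k.mean(0),k.min(0),k.max(0)); 
    u,sv,vt=np.linalg.svd(k-k.mean(0),full_matrices=False);print(sv,vt.round(2).tolist())
    r=P[(P[:,2]>.1)&(P[:,2]<.165)]; h,_=[0,0]; print('rim',cv2.minEnclosingCircle(r[:,:2].astype(np.float32)), cv2.fitEllipse(cv2.convexHull(r[:,:2].astype(np.float32))), r[:,2].min(),r[:,2].max())
# scoop gray floor, tab
P=cloud('side',s['d'])
k=P[165:205,330:380].reshape(-1,3);k=k[np.isfinite(k[:,0])]
q=k[k[:,2]>.055];print('scooptab',len(q),q.mean(0),q.min(0),q.max(0))
q=k[k[:,2]>.012];print('scoop',len(q),cv2.minAreaRect(q[:,:2].astype(np.float32)))
g=t['im'][180:235,365:405].astype(int); sat=g.max(2)-g.min(2)
mm=np.uint8(sat<22)*255; c=max(cv2.findContours(mm,0,2)[0],key=cv2.contourArea); print(cv2.minAreaRect(c),cv2.boundingRect(c))
E
```

```text
pegs [0.54485458 0.00600219 0.066     ] [ 0.53022622 -0.06019478  0.066     ] -12.461088952886294 0.06779400801002995
base from pegs [ 0.5238702  -0.02407542]
top tab 121 [0.51382282 0.26630486 0.19718471] [0.49811143 0.24697513 0.17297894] [0.53106058 0.28899282 0.21537276]
[0.16409942 0.13396168 0.02336145] [[0.53, -0.02, -0.84], [-0.1, 0.99, -0.09], [-0.84, -0.13, -0.53]]
rim ((0.4821254014968872, 0.2617884874343872), 0.05977939814329147) ((0.4810056984424591, 0.2608981430530548), (0.11353995651006699, 0.11659586429595947), 92.1249008178711) 0.10008328190754656 0.1647844394083826
side tab 65 [0.50971448 0.273012   0.20026292] [0.49513466 0.24929847 0.17304525] [0.52684435 0.29084024 0.22006077]
[0.12969871 0.09604824 0.0226971 ] [[-0.36, -0.48, 0.8], [0.4, -0.86, -0.33], [0.84, 0.2, 0.5]]
rim ((0.4810974597930908, 0.2631024420261383), 0.061073582619428635) ((0.4808419644832611, 0.2627289891242981), (0.11556308716535568, 0.11920013278722763), 36.99590301513672) 0.10001144315377064 0.16484144770256703
scooptab 74 [ 0.59658922 -0.29627638  0.08412356] [ 0.58891448 -0.32451902  0.05511555] [ 0.60779448 -0.27513343  0.11443869]
scoop 545 ((0.5624696016311646, -0.338641494512558), (0.20979724824428558, 0.20956048369407654), 29.054859161376953)
((18.659835815429688, 28.241806030273438), (19.646257400512695, 38.56822967529297), 5.19442892074585) (9, 9, 22, 39)
```

The crop confirms the choice. The steel scoop has balls at its rear, towards +x, with its tab near (386,192). The base's pegs are at (294,210) and (314,214), on the +x side, and the magazine's tab is near (203,222). I move above the tab.

```bash
python3 -m jog '[[[1,0,0,-1,1],[1,0,0,-1,1],[1,0,0,0,1],[1,0,0,0,1],[1,0,0,0,1],[1,0,0,0,1],[1,0,0,0,1],[1,0,0,0,1],[1,0,0,0,1],[1,0,0,0,1]]]' 10
python3 -m jog '[[[1,-0.5,0.3,0,1],[1,-0.5,0.3,0,0.8],[1,-1,0.5,0,0],[1,-1,0.5,0,0],[1,-1,0.5,0,0],[1,-1,0.5,0,0],[1,-1,0.5,0,0],[1,-1,0.5,0,0],[1,-1,0.5,0,0],[1,-1,0.5,0,0]]]'
cat >> h.py <<'E'
def go(x,y,z,yaw):
    s=get_state();p=np.array(s['position']);M=R.from_rotvec(s['tool_rot']).as_matrix()
    d=M.T@(np.array([x,y,z])-p)/.04; a=np.degrees(np.arctan2(M[1,1],M[0,1]))
    print('t',round(s['time'],2),'pos',p.round(4),'yawy',round(a,1),'tilt',M[:,2].round(3),'shift units',d.round(2),'turn',round((a-yaw)/5,2),'w',round(s['grip_width'],3),'F',np.round(s['ft_force'],1),'T',np.round(s['torque'],2))
E
python3 -c "
from h import *
go(.510,.268,.181,11); grab('top','top1'); grab('side','side1')"
```

```text
time: 1.35
position: [0.222, 0.6106, 0.3019]
tool_rot: [1.805, 2.571, -0.002]
ft_force: [0.4, -0.0, -0.1]
grip_width: 0.997
time: 2.6
position: [0.4762, 0.2942, 0.3026]
tool_rot: [-2.0, -2.423, -0.0]
ft_force: [-0.0, -0.1, 0.5]
grip_width: 0.997
t 2.6 pos [0.4762 0.2942 0.3026] yawy 10.9 tilt [-0.  0. -1.] shift units [-0.8   0.71  3.04] turn -0.02 w 0.997 F [-0.  -0.1  0.5] T [-0.07  0.01  0.02]
```

```bash
python3 -m jog '[[[1,-0.4,0.35,0,0],[1,-0.4,0.36,0.04,0],[1,0,0,0.7,0],[1,0,0,0.7,0],[1,0,0,0.7,0],[1,0,0,0.5,0],[1,0,0,0.4,0]]]'
python3 -c "
from h import *
go(.510,.268,.181,11); im,d=grab('side','side2'); cv2.imwrite('pics/side2c.png',cv2.resize(im[200:340,200:340,::-1],None,fx=4,fy=4,interpolation=2))
im,d=grab('top','top2'); cv2.imwrite('pics/top2c.png',cv2.resize(im[180:260,180:250,::-1],None,fx=4,fy=4))"
```

```text
time: 3.58
position: [0.5088, 0.2702, 0.1799]
tool_rot: [-1.998, -2.423, 0.001]
ft_force: [0.4, 0.5, 0.2]
grip_width: 1.002
t 3.58 pos [0.5088 0.2702 0.1799] yawy 11.0 tilt [-0.001 -0.    -1.   ] shift units [-0.06  0.02 -0.03] turn -0.0 w 1.002 F [0.4 0.5 0.2] T [-0.03  0.04  0.  ]
```

View pics/side2c.png

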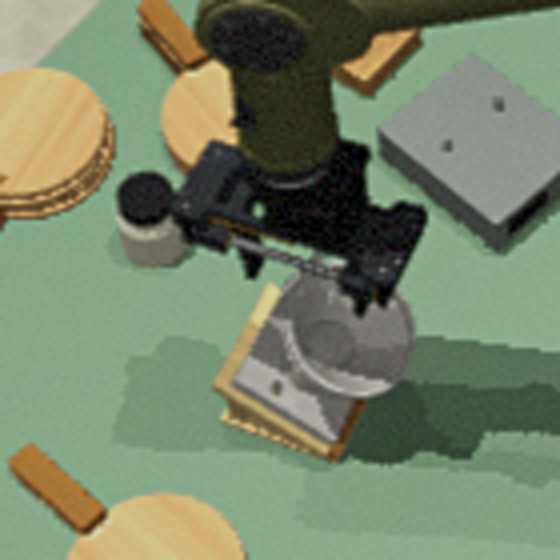

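```bash
python3 -m jog '[[[0,0,0,0,0],[0,0,0,0,0],[0,0,0,0,0],[0,0,0,0,0],[0,0,0,0,0],[0,0,0,0,0]]]' 10
python3 -c "
from h import *
go(.510,.268,.181,11)"
```

```text
time: 4.42
position: [0.5093, 0.2705, 0.181]
tool_rot: [1.998, 2.424, 0.0]
ft_force: [0.5, 0.8, 0.6]
grip_width: 0.403
t 4.42 pos [0.5093 0.2705 0.181 ] yawy 11.0 tilt [ 0.  0. -1.] shift units [-0.06  0.01  0.  ] turn 0.0 w 0.403 F [0.5 0.8 0.6] T [-0.07  0.02 -0.01]
```

```bash
python3 -m jog '[[[0,0,0,0,0],[0,0,0,0,0],[0,0,0,0,0],[0,0,0,0,0]]]' 10
python3 -m jog '[[[0,0,0,-0.1,0],[0,0,0,-0.2,0],[0,0,0,-0.2,0]]]' 12
python3 -c "
from h import *
go(.510,.268,.181,11)"
```

```text
time: 4.92
position: [0.5097, 0.2705, 0.181]
tool_rot: [1.998, 2.424, 0.001]
ft_force: [2.5, -0.4, -2.3]
grip_width: 0.249
time: 5.3
position: [0.5087, 0.2703, 0.2011]
tool_rot: [-1.998, -2.424, 0.002]
ft_force: [-0.5, 0.5, -5.2]
grip_width: 0.096
t 5.3 pos [0.5087 0.2703 0.2011] yawy 11.0 tilt [-0.001 -0.001 -1.   ] shift units [-0.06  0.02  0.5 ] turn 0.0 w 0.096 F [-0.5  0.5 -5.2] T [-0.08  0.02  0.01]
```

It closed to 8.3 mm, so the tab has turned flat between the pads. I'll grip firmly and lift clear.

```bash
python3 -m jog '[[[0,0,0,-0.4,0],[0,0,0,-0.5,0],[0,0,0,-0.6,0],[0,0,0,-0.6,0],[0,0,0,-0.5,0],[0,0,0,0,0],[0,0,0,0,0]]]' 50
python3 -c "
from h import *
go(.510,.268,.181,11); im,d=grab('side','side3'); cv2.imwrite('pics/side3c.png',cv2.resize(im[160:320,200:360,::-1],None,fx=3.5,fy=3.5,interpolation=2))
grab('top','top3')"
```

```text
time: 6.18
position: [0.5089, 0.2703, 0.3045]
tool_rot: [-1.998, -2.424, 0.001]
ft_force: [0.0, -0.9, -5.7]
grip_width: 0.089
t 6.17 pos [0.5089 0.2703 0.3045] yawy 11.0 tilt [-0.001 -0.    -1.   ] shift units [-0.06  0.02  3.09] turn 0.0 w 0.089 F [ 0.  -0.9 -5.7] T [-0.03 -0.2   0.02]
```

View pics/side3c.png

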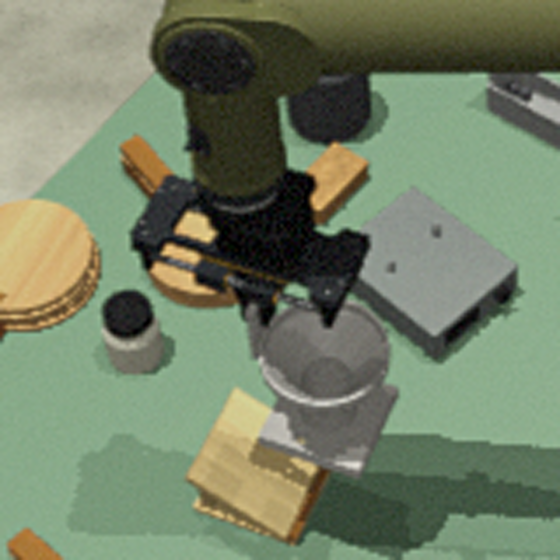

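```bash
cat >> h.py <<'E'
from scipy.optimize import least_squares
def mag(tagT,tagS,c,zr):
    # rim centre & height from clouds of both cameras
    A=[]
    for n,tg in(('top',tagT),('side',tagS)):
        P=cloud(n,np.load(f'pics/{tg}.npz')['d']).reshape(-1,3); P=P[np.isfinite(P[:,0])]
        r=np.hypot(P[:,0]-c[0],P[:,1]-c[1])
        k=P[(abs(P[:,2]-zr)<.012)&(r<.072)&(r>.045)]
        f=least_squares(lambda q:np.hypot(k[:,0]-q[0],k[:,1]-q[1])-.0565,c,loss='soft_l1',f_scale=.002).x
        rr=np.hypot(k[:,0]-f[0],k[:,1]-f[1]); kk=k[abs(rr-.056)<.004]
        print(n,len(k),'centre',f.round(4),'z top',np.percentile(kk[:,2],[50,80,95]).round(4))
        B=np.c_[kk[:,:2]-f,np.ones(len(kk))]; print('  slope',np.linalg.lstsq(B,kk[:,2],rcond=None)[0].round(3))
E
python3 -c "
from h import *
s=get_state();p=s['position'];u=np.array([np.cos(.192),np.sin(.192)])
c=p[:2]-.06*u;print('expected',c,p[2]+.019-.034);mag('top3','side3',c,p[2]+.019-.034)
P=cloud('side',np.load('pics/side3.npz')['d'])
v,uu=160+int(455/3.5),200+int(340/3.5);print(P[v-3:v+1,uu-3:uu+4,2].round(3))
"
```

```text
expected [0.44981567 0.25877844] 0.28885485744166806
top 118 centre [0.4514 0.256 ] z top [0.2803 0.2817 0.2843]
  slope [0.022 0.037 0.282]
side 152 centre [0.4506 0.2578] z top [0.2805 0.2828 0.2878]
  slope [0.024 0.001 0.281]
[[0.185 0.177 0.182 0.183 0.178 0.18  0.181]
 [0.177 0.177 0.181 0.178 0.179 0.186 0.181]
 [0.183 0.187 0.182 0.183 0.185 0.187 0.185]
 [0.184 0.179 0.18  0.179 0.188 0.184 0.186]]
```

```bash
python3 - <<'E'
from h import *
out=[]
for n,tg,guess in(('top','top0',((293.7,210.2),(313.7,214.2))),('top','top3',((293.7,210.2),(313.7,214.2))),('side','side0',None),('side','side3',((200+391/3.5,160+267/3.5),(200+437/3.5,160+231/3.5)))):
    g=cv2.cvtColor(np.load(f'pics/{tg}.npz')['im'],cv2.COLOR_RGB2GRAY).astype(float)
    if guess is None: guess=((200+391/3.5,160+267/3.5),(200+437/3.5,160+231/3.5))
    pts=[]
    for u,v in guess:
        for _ in range(3):
            a=g[int(v+.5)-4:int(v+.5)+5,int(u+.5)-4:int(u+.5)+5]; w=np.clip(np.median(a)-10-a,0,None)
            yy,xx=np.mgrid[-4:5,-4:5]; u2=int(u+.5)+(w*xx).sum()/w.sum(); v2=int(v+.5)+(w*yy).sum()/w.sum(); u,v=u2,v2
        pts.append((u,v))
    X=[onplane(n,u,v,.060) for u,v in pts]; e=X[0]-X[1]; 
    if e[1]<0:e=-e
    print(tg,np.round(pts,1).tolist(),np.round(X,4).tolist(),'len',np.linalg.norm(e).round(4),'yaw',np.degrees(np.arctan2(-e[0],e[1])).round(1),'mid',(X[0]+X[1])[:2]/2)
# base box edges by depth in both views
for tg,n in(('top0','top'),('side0','side'),('top3','top'),('side3','side')):
    P=cloud(n,np.load(f'pics/{tg}.npz')['d']).reshape(-1,3);P=P[np.isfinite(P[:,0])]
    k=P[(abs(P[:,2]-.05)<.008)&(np.hypot(P[:,0]-.525,P[:,1]+.022)<.115)]
    print(tg,len(k),cv2.minAreaRect(k[:,:2].astype(np.float32)))
E
```

```text
top0 [[293.3, 210.0], [313.2, 214.1]] [[0.5461, 0.0078, 0.06], [0.531, -0.0582, 0.06]] len 0.0678 yaw -12.9 mid [ 0.53853876 -0.02520114]
top3 [[293.3, 209.9], [313.2, 214.0]] [[0.5462, 0.0078, 0.06], [0.5312, -0.0583, 0.06]] len 0.0678 yaw -12.8 mid [ 0.53872802 -0.02523569]
side0 [[311.4, 236.0], [324.3, 225.8]] [[0.5433, 0.0148, 0.06], [0.5286, -0.0515, 0.06]] len 0.068 yaw -12.5 mid [ 0.53598063 -0.01834149]
side3 [[311.4, 236.1], [324.2, 225.8]] [[0.5432, 0.015, 0.06], [0.5286, -0.0514, 0.06]] len 0.068 yaw -12.4 mid [ 0.53594021 -0.01820596]
top0 1809 ((0.5248908996582031, -0.020324043929576874), (0.13007377088069916, 0.16187559068202972), 77.58377075195312)
side0 1159 ((0.5214123725891113, -0.017516307532787323), (0.13549987971782684, 0.17306937277317047), 78.58313751220703)
top3 1808 ((0.5218621492385864, -0.019656173884868622), (0.13004446029663086, 0.16853287816047668), 77.54231262207031)
side3 1066 ((0.5205450654029846, -0.01643092930316925), (0.13709796965122223, 0.171651229262352), 79.49246978759766)
```

```bash
python3 -m jog '[[[0,0,0,0,0.7],[0,0,0,0,1],[0,0,0,0,1],[0,0,0,0,1],[0,0,0,0,1]]]'
python3 -m jog '[[[0,-0.4,0.2,0,0],[0,-0.8,0.4,0,0],[0,-0.9,0.45,0,0],[0,-0.9,0.45,0,0],[0,-0.9,0.45,0,0],[0,-0.9,0.45,0.2,0],[0,-0.9,0.4,0.3,0],[0,-0.7,0.3,0.4,0],[0,-0.4,0.2,0.4,0],[0,-0.13,0.1,0.2,0]]]'
python3 -m jog '[[[0,0,0,0.1,0],[0,0,0,0,0]]]'
python3 - <<'E'
from h import *
go(.582,-.030,.24,-12.5); im,d=grab('side','side4'); grab('top','top4')
s=get_state();p=s['position'];a=np.radians(-12.5);u=np.array([np.cos(a),np.sin(a)]);c=p[:2]-.06*u;print('expected',c)
mag('top4','side4',c,p[2]-.022)
cv2.imwrite('pics/side4c.png',cv2.resize(im[130:290,260:400,::-1],None,fx=4,fy=4,interpolation=2)[:600])
E
```

```text
time: 6.9
position: [0.5088, 0.2702, 0.3039]
tool_rot: [2.453, 1.963, -0.003]
ft_force: [1.4, 0.3, -5.3]
grip_width: 0.085
time: 8.15
position: [0.5812, -0.0327, 0.2439]
tool_rot: [-2.452, -1.963, 0.003]
ft_force: [0.3, -0.1, -4.9]
grip_width: 0.086
time: 8.4
position: [0.582, -0.0283, 0.241]
tool_rot: [-2.447, -1.969, -0.0]
ft_force: [0.1, 0.2, -4.1]
grip_width: 0.088
t 8.4 pos [ 0.582  -0.0283  0.241 ] yawy -12.4 tilt [-0.     0.001 -1.   ] shift units [-0.04  0.01  0.02] turn 0.03 w 0.088 F [ 0.1  0.2 -4.1] T [-0.09 -0.17 -0.  ]
expected [ 0.52379415 -0.01541607]
top 45 centre [ 0.5236 -0.0176] z top [0.2176 0.2192 0.2207]
  slope [-0.012 -0.053  0.215]
side 204 centre [ 0.5233 -0.0158] z top [0.2152 0.2201 0.2237]
  slope [0.029 0.012 0.215]
```

View pics/side4c.png

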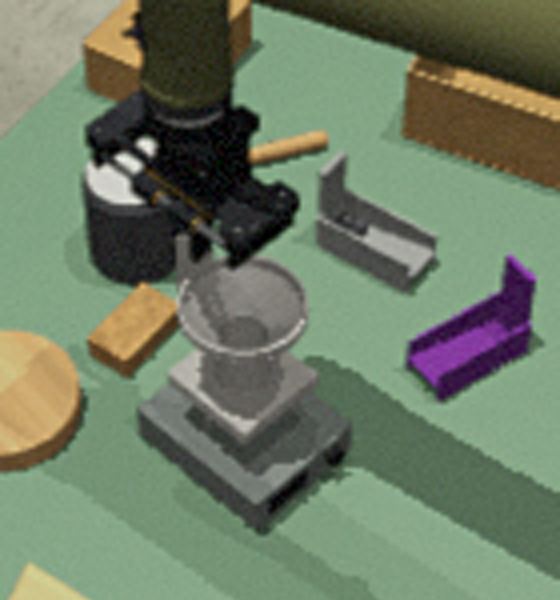

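```bash
python3 - <<'E'
from h import *
a=np.radians(-12.5);U=np.array([[np.cos(a),np.sin(a)],[-np.sin(a),np.cos(a)]])
def sub(tg,pts):
    g=cv2.cvtColor(np.load(f'pics/{tg}.npz')['im'],cv2.COLOR_RGB2GRAY)
    p=np.float32(pts).reshape(-1,1,2); return cv2.cornerSubPix(g,p.copy(),(3,3),(-1,-1),(3,30,.01)).reshape(-1,2)
f=lambda q:[(260+x/4,130+y/4) for x,y in q]
zf=get_state()['position'][2]-.138+.016
F=sub('side4',f([(168,378),(235,440),(318,378)])); B=sub('side4',f([(138,420),(263,505),(350,432)]))
print(F,B)
# local coords: flange corners (+x,+y)?,(-x,+y),(-x,-y)
lf=np.array([(50,48),(-50,48),(-50,-48)])/1e3; lb=np.array([(80,65),(-80,65),(-80,-65)])/1e3
for nm,Q,l,z in(('flange',F,lf,zf),('base',B,lb,.05)):
    X=np.array([onplane('side',u,v,z)[:2] for u,v in Q]); print(nm,'origin per corner',(X-l@U).round(4).tolist(),'lens',np.linalg.norm(X[0]-X[1]).round(4),np.linalg.norm(X[1]-X[2]).round(4), 'mid',((X[0]+X[2])/2).round(4))
# top0 base face by gray mask
im=np.load('pics/top0.npz')['im'].astype(int); m=np.uint8((im.max(2)-im.min(2)<25)); m[:,:275]=0;m[:,335:]=0;m[:180]=0;m[250:]=0
c=max(cv2.findContours(cv2.morphologyEx(m,cv2.MORPH_OPEN,np.ones((3,3),np.uint8)),0,1)[0],key=cv2.contourArea).reshape(-1,2)
X=np.float32([onplane('top',u,v,.05)[:2] for u,v in c]); print('top base',cv2.minAreaRect(X))
E
```

```text
[[301.60168 222.93369]
 [320.60532 238.86745]
 [339.5     224.5    ]] [[294.5     235.     ]
 [325.14047 255.51825]
 [347.3645  235.56784]]
flange origin per corner [[0.5218, -0.0156], [0.5219, -0.0133], [0.5193, -0.0109]] lens 0.1004 0.0943 mid [ 0.5205 -0.0132]
base origin per corner [[0.5119, -0.0077], [0.5213, -0.0248], [0.527, -0.0187]] lens 0.1478 0.1228 mid [ 0.5194 -0.0132]
top base ((0.5220524072647095, -0.022430717945098877), (0.14115171134471893, 0.17551890015602112), 77.0909423828125)
```

```bash
python3 -m jog '[[[0,-0.05,0.02,0.3,0],[0,0,0,0.3,0],[0,0,0,0.2,0],[0,0,0,0.05,0],[0,0,0,0,0]]]'
python3 -m jog '[[[0,0,0,0.05,0],[0,0,0,0,0]]]'
python3 -m jog '[[[0,0,0,0.05,0],[0,0,0,0,0]]]'
python3 -c "
from h import *
go(.5825,-.0303,.188,-12.5)"
```

```text
time: 9.12
position: [0.5825, -0.0317, 0.2069]
tool_rot: [-2.45, -1.967, 0.0]
ft_force: [0.0, 0.5, -4.5]
grip_width: 0.088
time: 9.38
position: [0.5825, -0.0317, 0.2051]
tool_rot: [2.45, 1.967, 0.0]
ft_force: [0.5, 0.5, -3.5]
grip_width: 0.089
time: 9.62
position: [0.5824, -0.0317, 0.2028]
tool_rot: [-2.45, -1.967, 0.0]
ft_force: [-0.1, -0.4, -4.9]
grip_width: 0.089
t 9.62 pos [ 0.5824 -0.0317  0.2028] yawy -12.5 tilt [-0.  0. -1.] shift units [ 0.03 -0.    0.37] turn 0.0 w 0.089 F [-0.1 -0.4 -4.9] T [-0.15 -0.16  0.01]
```

```bash
python3 -m jog '[[[0,0,0,0.05,0],[0,0,0,0,0]]]'
python3 -m jog '[[[0,0,0,0.05,0],[0,0,0,0,0]]]'
python3 -c "
from h import *
go(.5825,-.0303,.188,-12.5)"
```

```text
time: 9.88
position: [0.5823, -0.0317, 0.2007]
tool_rot: [-2.45, -1.967, 0.0]
ft_force: [-0.2, -0.2, -5.2]
grip_width: 0.09
time: 10.12
position: [0.5823, -0.0317, 0.1987]
tool_rot: [-2.45, -1.967, 0.0]
ft_force: [0.2, -0.8, -4.5]
grip_width: 0.089
t 10.12 pos [ 0.5823 -0.0317  0.1987] yawy -12.5 tilt [-0.  0. -1.] shift units [ 0.03 -0.    0.27] turn 0.0 w 0.089 F [ 0.2 -0.8 -4.5] T [-0.1  -0.17 -0.01]
```

```bash
for i in 1; do :; done
python3 -m jog '[[[0,0,0,0.05,0],[0,0,0,0,0]]]'
python3 -m jog '[[[0,0,0,0.05,0],[0,0,0,0,0]]]'
python3 -m jog '[[[0,0,0,0.05,0],[0,0,0,0,0]]]'
python3 -c "
from h import *
go(.5825,-.0303,.188,-12.5)"
```

```text
time: 10.38
position: [0.5823, -0.0317, 0.1968]
tool_rot: [-2.45, -1.967, 0.0]
ft_force: [0.4, -0.3, -4.7]
grip_width: 0.087
time: 10.62
position: [0.5823, -0.0317, 0.1947]
tool_rot: [-2.45, -1.967, 0.0]
ft_force: [0.4, 0.0, -4.5]
grip_width: 0.087
time: 10.88
position: [0.5823, -0.0317, 0.1927]
tool_rot: [-2.45, -1.967, 0.0]
ft_force: [-0.1, 0.5, -5.0]
grip_width: 0.088
t 10.88 pos [ 0.5823 -0.0317  0.1927] yawy -12.5 tilt [-0. -0. -1.] shift units [ 0.03 -0.    0.12] turn 0.0 w 0.088 F [-0.1  0.5 -5. ] T [-0.14 -0.21 -0.03]
```

```bash
python3 -m jog '[[[0,0,0,0.05,0],[0,0,0,0,0]]]'
python3 -m jog '[[[0,0,0,0.03,0],[0,0,0,0,0]]]'
python3 -m jog '[[[0,0,0,0.03,0],[0,0,0,0,0]]]'
python3 -c "
from h import *
go(.5825,-.0303,.188,-12.5)"
```

```text
time: 11.12
position: [0.5823, -0.0317, 0.1907]
tool_rot: [-2.45, -1.967, 0.0]
ft_force: [-0.5, -0.2, -5.1]
grip_width: 0.088
time: 11.38
position: [0.5828, -0.0317, 0.1901]
tool_rot: [2.449, 1.967, 0.001]
ft_force: [1.0, -0.4, -2.8]
grip_width: 0.088
time: 11.62
position: [0.5834, -0.0316, 0.1896]
tool_rot: [2.449, 1.966, 0.003]
ft_force: [2.2, 0.1, 1.9]
grip_width: 0.086
t 11.62 pos [ 0.5834 -0.0316  0.1896] yawy -12.5 tilt [ 0.002  0.    -1.   ] shift units [ 0.03 -0.03  0.04] turn 0.0 w 0.086 F [2.2 0.1 1.9] T [-0.08 -0.29  0.  ]
```

```bash
python3 -m jog '[[[0,0,0,0.03,0],[0,0,0,0,0]]]'
python3 - <<'E'
from h import *
go(.5825,-.0303,.188,-12.5); im,d=grab('side','side5'); grab('top','top5')
cv2.imwrite('pics/side5c.png',cv2.resize(im[170:280,270:370,::-1],None,fx=5.4,fy=5.4,interpolation=2))
s=get_state();p=s['position'];a=np.radians(-12.5);u=np.array([np.cos(a),np.sin(a)]);c=p[:2]-.06*u;print('expected',c)
mag('top5','side5',c,.166)
E
```

```text
time: 11.88
position: [0.5838, -0.0314, 0.1893]
tool_rot: [2.448, 1.966, 0.005]
ft_force: [2.0, 1.5, 7.3]
grip_width: 0.09
t 11.88 pos [ 0.5838 -0.0314  0.1893] yawy -12.5 tilt [ 0.003  0.001 -1.   ] shift units [ 0.02 -0.04  0.03] turn 0.01 w 0.09 F [2.  1.5 7.3] T [-0.09  0.08  0.03]
expected [ 0.52519616 -0.01835303]
top 51 centre [ 0.5247 -0.0202] z top [0.1651 0.1666 0.1686]
  slope [-0.014 -0.018  0.163]
side 210 centre [ 0.5247 -0.0185] z top [0.1632 0.1677 0.1715]
  slope [0.016 0.015 0.163]
```

View pics/side5c.png

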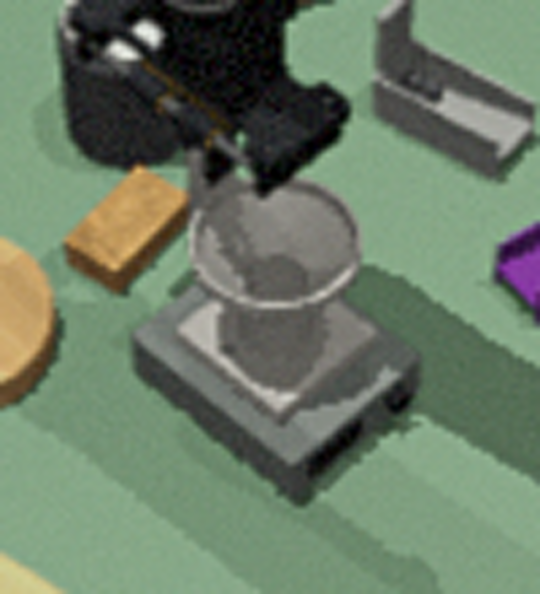

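Both views put the rim at z 0.166, which is 50 + 116 mm, so it is seated on the base with the tube upright. I release it and rise.

```bash
python3 -m jog '[[[1,0,0,0,0],[1,0,0,0,0],[1,0,0,0,0],[1,0,0,0,0],[1,0,0,-0.2,0],[1,0,0,-0.4,0],[1,0,0,-0.8,0],[1,0,0,-1,0],[1,0,0,-1,0],[1,0,0,0,0]]]'
python3 - <<'E'
from h import *
go(.59,-.3,.2,-12.5); grab('side','side6'); grab('top','top6')
mag('top6','side6',np.array([.5247,-.0195]),.166)
P=cloud('side',np.load('pics/side6.npz')['d']);k=P.reshape(-1,3);k=k[np.isfinite(k[:,0])]
a=np.radians(-12.5);U=np.array([[np.cos(a),np.sin(a)],[-np.sin(a),np.cos(a)]])
for tg,n in(('side6','side'),('top6','top')):
    k=cloud(n,np.load(f'pics/{tg}.npz')['d']).reshape(-1,3);k=k[np.isfinite(k[:,0])]
    q=np.c_[(k[:,:2]-[.5235,-.0195])@U.T,k[:,2]]; 
    for nm,x0,x1,y0,y1 in(('flange -x+y',-46,-34,20,44),('flange +x+y',34,46,20,44),('-x-y',-46,-34,-44,-20),('+x-y',34,46,-44,-20),('base -x',-76,-56,-40,40),('base +y',-60,60,54,62)):
        g=q[(q[:,0]*1e3>x0)&(q[:,0]*1e3<x1)&(q[:,1]*1e3>y0)&(q[:,1]*1e3<y1)&(q[:,2]<.09)&(q[:,2]>.03)]
        print(n,nm,len(g),np.median(g[:,2]).round(4) if len(g) else '')
# scoop in both
for tg,n in(('side6','side'),('top6','top')):
    k=cloud(n,np.load(f'pics/{tg}.npz')['d']).reshape(-1,3);k=k[np.isfinite(k[:,0])]
    k=k[(abs(k[:,0]-.55)<.075)&(abs(k[:,1]+.305)<.05)&(k[:,2]>.012)&(k[:,2]<.12)]
    t=k[k[:,2]>.06]; print(n,len(k),cv2.minAreaRect(k[:,:2].astype(np.float32)),'tab',len(t),t.mean(0).round(4),t.min(0).round(4),t.max(0).round(4))
E
```

```text
time: 13.22
position: [0.5844, -0.0322, 0.3284]
tool_rot: [2.447, 1.963, 0.011]
ft_force: [-0.6, -0.5, -0.4]
grip_width: 0.994
t 13.22 pos [ 0.5844 -0.0322  0.3284] yawy -12.5 tilt [ 0.008  0.001 -1.   ] shift units [-6.51  1.56  3.21] turn -0.0 w 0.994 F [-0.6 -0.5 -0.4] T [-0.12  0.1   0.  ]
top 49 centre [ 0.5252 -0.0194] z top [0.1659 0.1684 0.1704]
  slope [ 0.027 -0.103  0.16 ]
side 237 centre [ 0.525  -0.0183] z top [0.1629 0.1677 0.1714]
  slope [0.01  0.012 0.163]
side flange -x+y 17 0.0648
side flange +x+y 13 0.0677
side -x-y 18 0.0656
side +x-y 0 
side base -x 104 0.0492
side base +y 61 0.0482
top flange -x+y 0 
top flange +x+y 0 
top -x-y 5 0.0649
top +x-y 1 0.0673
top base -x 2 0.0488
top base +y 0 
side 477 ((0.544447660446167, -0.3006398677825928), (0.1262599229812622, 0.07760600745677948), 1.930262804031372) tab 66 [ 0.5972 -0.2974  0.0865] [ 0.5889 -0.3247  0.0602] [ 0.6072 -0.2759  0.1152]
top 541 ((0.5439956784248352, -0.2988661229610443), (0.0528101772069931, 0.11744287610054016), 85.62845611572266) tab 48 [ 0.5977 -0.2998  0.0975] [ 0.5932 -0.3221  0.0628] [ 0.6034 -0.2827  0.1099]
```

```bash
python3 -m jog '[[[1,-0.4,0.1,0,0],[1,-0.8,0.24,0,0],[1,-1,0.3,0,0],[1,-1,0.3,0,0],[1,-1,0.3,0,0],[1,-1,0.3,0,0],[1,-0.9,0.2,0,0],[1,-0.4,0.1,0,0]]]'
python3 -m jog '[[[1,0,0,0.3,-1],[1,0,0,0.3,-1],[1,0,0,0.3,-1],[1,0,0,0.3,-1],[1,0,0,0.3,-1],[1,0,0,0.3,-1],[1,0,0,0.3,-1],[1,0,0,0.3,-1],[1,0,0,0.3,-1],[1,0,0,0.3,-1]]]'
python3 -m jog '[[[1,0,0,0.1,-1],[1,0,0,0.1,-1],[1,0,0,0.1,-1],[1,0,0,0.1,-1],[1,0,0,0.1,-1],[1,0,0,0.1,-1],[1,0,0,0.1,-1],[1,0,0,0.1,-1],[1,0,0,0.1,-1],[1,0,0,0.1,-0.7]]]'
python3 - <<'E'
from h import *
go(.6,-.301,.067,85.6); print(np.round(get_state()['joint_positions'],2))
grab('side','side7')
E
```

```text
time: 14.32
position: [0.5961, -0.3052, 0.3222]
tool_rot: [-2.454, -1.96, 0.004]
ft_force: [-0.4, 0.4, 0.8]
grip_width: 1.001
time: 15.58
position: [0.598, -0.3006, 0.2025]
tool_rot: [-1.383, -2.819, -0.001]
ft_force: [0.7, 0.2, 0.1]
grip_width: 0.998
time: 16.82
position: [0.5979, -0.3007, 0.1627]
tool_rot: [-0.104, -3.139, -0.002]
ft_force: [-0.4, -0.4, -0.1]
grip_width: 1.0
t 16.82 pos [ 0.5979 -0.3007  0.1627] yawy 86.2 tilt [-0.001  0.001 -1.   ] shift units [-0.05 -0.01  2.39] turn 0.12 w 1.0 F [-0.4 -0.4 -0.1] T [ 0.03 -0.01 -0.01]
[ 0.1   0.41  0.43  1.49 -0.17  1.28  2.05]
```

```bash
python3 -m jog '[[[1,-0.05,0,0.5,0.1],[1,0,0,0.6,0],[1,0,0,0.6,0],[1,0,0,0.4,0],[1,0,0,0.25,0],[1,0,0,0,0]]]'
python3 - <<'E'
from h import *
go(.6,-.301,.067,85.6); im,_=grab('side','side8');im2,_=grab('top','top8')
a=cv2.resize(im[140:220,310:400,::-1],None,fx=4.4,fy=4.4,interpolation=2);b=cv2.resize(im2[170:240,350:420,::-1],None,fx=5,fy=5,interpolation=2)
o=np.zeros((360,760,3),np.uint8);o[:352,:396]=a[:352,:396];o[:350,400:750]=b;cv2.imwrite('pics/c8.png',o)
E
```

```text
time: 17.62
position: [0.5998, -0.3014, 0.0686]
tool_rot: [-0.123, -3.138, -0.001]
ft_force: [-0.1, -0.2, 0.4]
grip_width: 1.001
t 17.62 pos [ 0.5998 -0.3014  0.0686] yawy 85.5 tilt [-0.001  0.    -1.   ] shift units [-0.    0.01  0.04] turn -0.02 w 1.001 F [-0.1 -0.2  0.4] T [ 0.03 -0.01 -0.02]
```

View pics/c8.png

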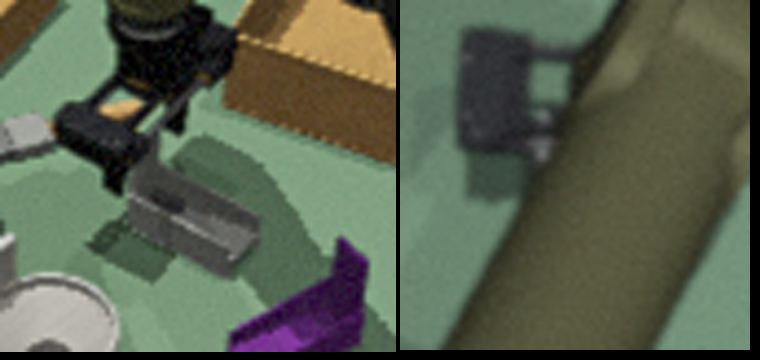

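```bash
python3 -m jog '[[[0,0,0,0,0],[0,0,0,0,0],[0,0,0,0,0],[0,0,0,0,0],[0,0,0,0,0],[0,0,0,0,0],[0,0,0,0,0],[0,0,0,0,0]]]' 8
python3 -m jog '[[[0,0,0,0,0],[0,0,0,0,0],[0,0,0,0,0]]]' 60
python3 -m jog '[[[0,0,0,-0.05,0],[0,0,0,-0.05,0],[0,0,0,-0.05,0],[0,0,0,0,0]]]' 60
python3 - <<'E'
from h import *
go(.6,-.301,.067,85.6); im,_=grab('side','side9')
P=cloud('side',np.load('pics/side9.npz')['d']).reshape(-1,3);P=P[np.isfinite(P[:,0])]
Q=cloud('side',np.load('pics/side8.npz')['d']).reshape(-1,3);Q=Q[np.isfinite(Q[:,0])]
for nm,k in(('before',Q),('after',P)):
    a=np.radians(-4.5);U=np.array([[np.cos(a),np.sin(a)],[-np.sin(a),np.cos(a)]])
    q=np.c_[(k[:,:2]-[.544,-.299])@U.T*1e3,k[:,2]*1e3]
    # floor profile, wall top
    print(nm,[(x,np.median(q[(abs(q[:,0]-x)<6)&(abs(q[:,1])<14)&(q[:,2]<60)][:,2]).round(1)) for x in(-50,-38,-26,-14,-2)],[(x,np.percentile(q[(abs(q[:,0]-x)<6)&(abs(q[:,1])<32)&(q[:,2]<62)][:,2],95).round(1)) for x in(-50,-38,-26,-14,-2)])
E
```

```text
time: 18.73
position: [0.6001, -0.3015, 0.0693]
tool_rot: [-0.123, -3.139, -0.0]
ft_force: [-0.5, 0.7, 0.3]
grip_width: 0.456
time: 19.1
position: [0.6002, -0.3015, 0.0694]
tool_rot: [0.123, 3.139, 0.0]
ft_force: [0.1, 1.0, -0.3]
grip_width: 0.452
time: 19.6
position: [0.6002, -0.3017, 0.0755]
tool_rot: [0.123, 3.139, -0.0]
ft_force: [-0.6, -0.1, -3.0]
grip_width: 0.45
t 19.6 pos [ 0.6002 -0.3017  0.0755] yawy 85.5 tilt [ 0. -0. -1.] shift units [0.01 0.02 0.21] turn -0.02 w 0.45 F [-0.6 -0.1 -3. ] T [ 0.02 -0.06 -0.04]
before [(-50, np.float64(21.0)), (-38, np.float64(23.4)), (-26, np.float64(18.2)), (-14, np.float64(16.0)), (-2, np.float64(16.2))] [(-50, np.float64(44.9)), (-38, np.float64(42.4)), (-26, np.float64(42.1)), (-14, np.float64(41.3)), (-2, np.float64(42.6))]
after [(-50, np.float64(20.0)), (-38, np.float64(27.6)), (-26, np.float64(27.8)), (-14, np.float64(23.4)), (-2, np.float64(20.2))] [(-50, np.float64(48.1)), (-38, np.float64(52.4)), (-26, np.float64(50.6)), (-14, np.float64(50.5)), (-2, np.float64(47.4))]
```

```bash
python3 -m jog '[[[0,0,0,-0.1,0],[0,0,0,-0.1,0],[0,0,0,0,0],[0,0,0,0,0]]]' 60
cat >> h.py <<'E'
def prof(tag,c,yaw,ref=0):
    k=cloud('side',np.load(f'pics/{tag}.npz')['d']).reshape(-1,3);k=k[np.isfinite(k[:,0])]
    a=np.radians(yaw);U=np.array([[np.cos(a),np.sin(a)],[-np.sin(a),np.cos(a)]])
    q=np.c_[(k[:,:2]-c)@U.T*1e3,k[:,2]*1e3]; q=q[(abs(q[:,1])<36)]
    print(tag,[(x,np.percentile(g,93).round(1)) for x in(-54,-44,-34,-24,-14,-4,6) for g in [q[(abs(q[:,0]-x)<5)&(q[:,2]>ref)&(q[:,2]<ref+60)][:,2]] if len(g)>5])
E
python3 - <<'E'
from h import *
go(.6,-.301,.067,85.6); im,_=grab('side','side10')
prof('side8',[.544,-.299],-4.5);prof('side10',[.544,-.299],-4.5,10)
E
```

```text
time: 20.15
position: [0.6001, -0.3016, 0.0834]
tool_rot: [0.123, 3.139, 0.0]
ft_force: [-0.1, -0.6, -2.7]
grip_width: 0.449
t 20.15 pos [ 0.6001 -0.3016  0.0834] yawy 85.5 tilt [ 0.  0. -1.] shift units [0.   0.01 0.41] turn -0.02 w 0.449 F [-0.1 -0.6 -2.7] T [-0.02 -0.11  0.07]
side8 [(-54, np.float64(39.3)), (-44, np.float64(46.8)), (-34, np.float64(41.6)), (-24, np.float64(40.3)), (-14, np.float64(41.2)), (-4, np.float64(43.1)), (6, np.float64(42.4))]
side10 [(-54, np.float64(57.9)), (-44, np.float64(57.2)), (-34, np.float64(55.7)), (-24, np.float64(58.3)), (-14, np.float64(55.2)), (-4, np.float64(61.9)), (6, np.float64(59.4))]
```

The scoop lifts level, with the wall tops raised evenly by about 14 mm. I carry it gently up, turn it and take it to the funnel's right-hand side, with the lip towards +y.

```bash
python3 -m jog '[[[0,0,0,-0.2,0],[0,0,0,-0.4,0],[0,0,0,-0.6,0],[0,0,0,-0.7,0],[0,0,0,-0.7,0],[0,0,0,-0.7,0],[0,0,0,-0.6,0],[0,0,0,-0.4,0],[0,0,0,-0.2,0.3],[0,0,0,0,0.7]]]' 60
python3 -m jog '[[[0,0,0,0,1],[0,0,0,0,1],[0,0,0,0,1],[0,0,0,0,1],[0,0,0,0,1],[0,0,0,0,1],[0,0,0,0,1],[0,0,0,0,1],[0,0,0,0,1],[0,0,0,0,1]]]'
python3 -m jog '[[[0,0,0,0,1],[0,0,0,0,1],[0,0,0,0,1],[0,0,0,0,1],[0,0,0,0,1],[0,0,0,0,0.7],[0,0,0,0,0.4],[0,0,0,0,0]]]'
python3 - <<'E'
from h import *
go(.525,-.16,.26,0); im,_=grab('side','side11'); cv2.imwrite('pics/side11c.png',cv2.resize(im[110:270,260:420,::-1],None,fx=3.5,fy=3.5,interpolation=2)); print(np.round(get_state()['joint_positions'],2))
E
```

```text
time: 21.45
position: [0.6002, -0.3017, 0.2639]
tool_rot: [0.264, 3.13, -0.0]
ft_force: [0.3, 0.2, -4.0]
grip_width: 0.449
time: 22.7
position: [0.5998, -0.3014, 0.2625]
tool_rot: [-1.563, -2.723, 0.0]
ft_force: [0.2, -0.5, -3.1]
grip_width: 0.447
time: 23.7
position: [0.6, -0.3014, 0.263]
tool_rot: [-2.22, -2.221, 0.001]
ft_force: [-0.0, 0.7, -3.1]
grip_width: 0.447
t 23.7 pos [ 0.6    -0.3014  0.263 ] yawy 0.0 tilt [-0.001  0.    -1.   ] shift units [ 3.54 -1.87  0.08] turn 0.01 w 0.447 F [-0.   0.7 -3.1] T [-0.19  0.07 -0.01]
[-0.07  0.41  0.68  1.35 -0.25  1.47  0.6 ]
```

View pics/side11c.png

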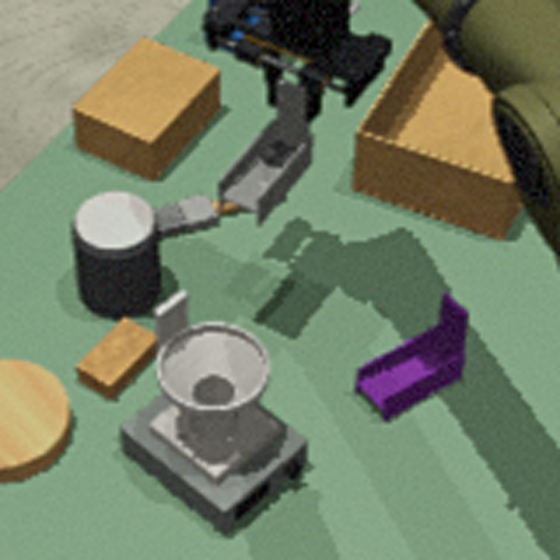

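The view shows the scoop level with its balls at the rear, near (275,150), and the magazine upright on its base at (215,400). I move over the funnel.

```bash
python3 -m jog '[[[0,0.15,-0.1,0,0],[0,0.35,-0.2,0,0],[0,0.5,-0.25,0,0],[0,0.6,-0.25,0,0],[0,0.6,-0.25,0,0],[0,0.6,-0.25,0,0],[0,0.55,-0.25,0,0],[0,0.4,-0.2,0,0],[0,0.25,-0.13,0,0],[0,0.09,0,0,0]]]' 60
python3 -m jog '[[[0,0,0,0.2,0],[0,0,0,0.2,0],[0,0,0,0.1,0],[0,0,0,0,0]]]'
python3 - <<'E'
from h import *
go(.525,-.138,.235,0); im,_=grab('side','side12'); grab('top','top12')
P=cloud('side',np.load('pics/side12.npz')['d']).reshape(-1,3);P=P[np.isfinite(P[:,0])]
k=P[(abs(P[:,0]-.525)<.03)&(P[:,1]>-.15)&(P[:,1]<.06)&(P[:,2]>.17)]
print([(y,len(g),np.percentile(g,[10,50,93]).round(3).tolist()) for y in np.arange(-.14,.03,.01) for g in [k[abs(k[:,1]-y)<.005][:,2]] if len(g)>3])
E
```

```text
time: 25.0
position: [0.5245, -0.1372, 0.2636]
tool_rot: [-2.22, -2.223, -0.002]
ft_force: [1.0, -0.5, -3.8]
grip_width: 0.452
time: 25.5
position: [0.5246, -0.1383, 0.2427]
tool_rot: [-2.221, -2.221, 0.002]
ft_force: [0.0, -0.0, -3.0]
grip_width: 0.452
t 25.5 pos [ 0.5246 -0.1383  0.2427] yawy -0.0 tilt [-0.001 -0.    -1.   ] shift units [0.01 0.01 0.19] turn -0.0 w 0.452 F [ 0. -0. -3.] T [-0.22  0.    0.02]
[(np.float64(-0.14), 105, [0.204, 0.262, 0.653]), (np.float64(-0.13), 222, [0.2, 0.251, 0.65]), (np.float64(-0.12), 220, [0.197, 0.377, 0.653]), (np.float64(-0.10999999999999999), 498, [0.329, 0.464, 0.556]), (np.float64(-0.09999999999999998), 392, [0.203, 0.492, 0.654]), (np.float64(-0.08999999999999997), 291, [0.207, 0.614, 0.653]), (np.float64(-0.07999999999999996), 55, [0.185, 0.201, 0.621]), (np.float64(-0.06999999999999995), 33, [0.185, 0.191, 0.217]), (np.float64(-0.05999999999999994), 44, [0.183, 0.192, 0.219]), (np.float64(-0.04999999999999993), 35, [0.189, 0.196, 0.217]), (np.float64(-0.039999999999999925), 42, [0.187, 0.196, 0.214]), (np.float64(-0.029999999999999916), 50, [0.183, 0.197, 0.217]), (np.float64(-0.019999999999999907), 18, [0.183, 0.199, 0.219])]
```

```bash
python3 -m jog '[[[0,0,0,0.08,0],[0,0,0,0.04,0],[0,0,0,0,0]]]'
python3 -m jog '[[[0,0,0,0.03,0],[0,0,0,0,0]]]'
python3 -m jog '[[[0,0,0,0.03,0],[0,0,0,0,0]]]'
python3 -c "
from h import *
go(.525,-.138,.235,0)"
```

```text
time: 25.98
position: [0.5248, -0.1379, 0.2384]
tool_rot: [-2.221, -2.222, 0.0]
ft_force: [-0.4, 0.2, -3.3]
grip_width: 0.451
time: 26.22
position: [0.5249, -0.138, 0.2373]
tool_rot: [-2.221, -2.222, -0.0]
ft_force: [0.4, 0.9, -3.4]
grip_width: 0.449
time: 26.48
position: [0.5248, -0.138, 0.236]
tool_rot: [-2.221, -2.222, 0.0]
ft_force: [0.6, -0.3, -2.7]
grip_width: 0.449
t 26.48 pos [ 0.5248 -0.138   0.236 ] yawy 0.0 tilt [-0.  0. -1.] shift units [0.   0.01 0.03] turn 0.0 w 0.449 F [ 0.6 -0.3 -2.7] T [-0.21  0.11 -0.02]
```

```bash
python3 -m jog '[[[0,0,0,0.03,0],[0,0,0,0,0]]]'
python3 -m jog '[[[0,0,0,0,0],[0,0,0,0,0],[0,0,0,0,0]]]' 20
python3 -m jog '[[[0,0,0,0,0],[0,0,0,0,0],[0,0,0,0,0]]]' 12
python3 -c "
from h import *
go(.525,-.138,.235,0)"
```

```text
time: 26.72
position: [0.525, -0.1383, 0.2353]
tool_rot: [2.221, 2.221, 0.0]
ft_force: [-0.3, -1.5, -1.5]
grip_width: 0.451
time: 27.1
position: [0.525, -0.1383, 0.2352]
tool_rot: [2.221, 2.221, 0.0]
ft_force: [-0.3, -0.9, -0.2]
grip_width: 0.451
time: 27.48
position: [0.525, -0.1383, 0.2351]
tool_rot: [2.221, 2.221, 0.0]
ft_force: [-0.9, -1.3, 0.8]
grip_width: 0.462
t 27.48 pos [ 0.525  -0.1383  0.2351] yawy 0.0 tilt [ 0. -0. -1.] shift units [0.01 0.   0.  ] turn 0.0 w 0.462 F [-0.9 -1.3  0.8] T [-0.5   0.15  0.03]
```

Contact is made with the rim. Now I raise the tab in small steps with a light grip, so that the scoop tips over the rim.

```bash
python3 -m jog '[[[0,0,0,-0.1,0],[0,0,0,-0.05,0],[0,0,0,0,0]]]' 10
cat >> h.py <<'E'
def tip(tag):
    grab('side',tag); s=get_state(); p=np.array(s['position'])
    P=cloud('side',np.load(f'pics/{tag}.npz')['d']).reshape(-1,3);P=P[np.isfinite(P[:,0])]
    k=P[(abs(P[:,0]-p[0])<.034)&(P[:,1]>p[1]+.055)&(P[:,1]<p[1]+.125)&(P[:,2]>.15)&(P[:,2]<p[2]+.01)]
    pr=[(y,np.percentile(g,90)) for y in np.arange(.06,.12,.01) for g in [k[abs(k[:,1]-p[1]-y)<.005][:,2]] if len(g)>5]
    print('t',round(s['time'],2),'z',p[2].round(4),'F',np.round(s['ft_force'],1),'T',np.round(s['torque'],2),'slope',np.degrees(np.arctan(np.polyfit(*zip(*pr),1)[0])).round(1) if len(pr)>2 else '',[(round(a,2),round(b,3)) for a,b in pr])
E
python3 -c "
from h import *
tip('s13')"
```

```text
time: 27.85
position: [0.5249, -0.1376, 0.2409]
tool_rot: [-2.22, -2.222, -0.0]
ft_force: [-0.0, -0.5, -3.0]
grip_width: 0.455
t 27.9 z 0.2408 F [-0.1  0.8 -3.1] T [-0.14 -0.01 -0.02] slope -0.3 [(np.float64(0.06), np.float64(0.211)), (np.float64(0.07), np.float64(0.21)), (np.float64(0.08), np.float64(0.213)), (np.float64(0.09), np.float64(0.211)), (np.float64(0.1), np.float64(0.21)), (np.float64(0.11), np.float64(0.211))]
```

```bash
python3 -m jog '[[[0,0,0,0,0],[0,0,0,0,0]]]' 7
python3 -c "
from h import *
tip('s14')"
python3 -m jog '[[[0,0,0,0,0],[0,0,0,0,0]]]' 5.5
python3 -c "
from h import *
tip('s15')"
```

```text
time: 28.15
position: [0.5248, -0.1379, 0.2408]
tool_rot: [-2.221, -2.222, -0.0]
ft_force: [-1.1, 0.7, -2.8]
grip_width: 0.455
t 28.2 z 0.2409 F [ 0.7 -0.7 -3.5] T [-0.11  0.01  0.01] slope -5.1 [(np.float64(0.06), np.float64(0.209)), (np.float64(0.07), np.float64(0.205)), (np.float64(0.08), np.float64(0.208)), (np.float64(0.09), np.float64(0.206)), (np.float64(0.1), np.float64(0.203)), (np.float64(0.11), np.float64(0.204))]
time: 28.45
position: [0.5249, -0.138, 0.241]
tool_rot: [-2.221, -2.222, -0.0]
ft_force: [0.3, -1.0, -3.5]
grip_width: 0.464
t 28.5 z 0.241 F [ 0.2 -0.1 -2.8] T [-0.1   0.03 -0.04] slope -2.7 [(np.float64(0.06), np.float64(0.206)), (np.float64(0.07), np.float64(0.205)), (np.float64(0.08), np.float64(0.208)), (np.float64(0.09), np.float64(0.208)), (np.float64(0.1), np.float64(0.2)), (np.float64(0.11), np.float64(0.206))]
```

```bash
python3 -m jog '[[[0,0.03,0,-0.05,0],[0,0.03,0,-0.05,0],[0,0.03,0,-0.05,0],[0,0,0,0,0]]]' 6
python3 -c "
from h import *
tip('s16')"
```

```text
time: 29.0
position: [0.525, -0.1343, 0.2472]
tool_rot: [2.221, 2.222, 0.001]
ft_force: [0.2, 0.6, -3.3]
grip_width: 0.456
t 29.05 z 0.2471 F [-0.1  0.2 -2.9] T [-0.13 -0.04  0.04] slope -4.7 [(np.float64(0.06), np.float64(0.206)), (np.float64(0.07), np.float64(0.205)), (np.float64(0.08), np.float64(0.204)), (np.float64(0.09), np.float64(0.203)), (np.float64(0.1), np.float64(0.206)), (np.float64(0.11), np.float64(0.2))]
```

```bash
python3 -c "
import cv2
im=cv2.imread('pics/s16.png'); cv2.imwrite('pics/s16c.png',cv2.resize(im[130:250,270:370],None,fx=5,fy=5,interpolation=2))"
```

```text
(no output)
```

View pics/s16c.png

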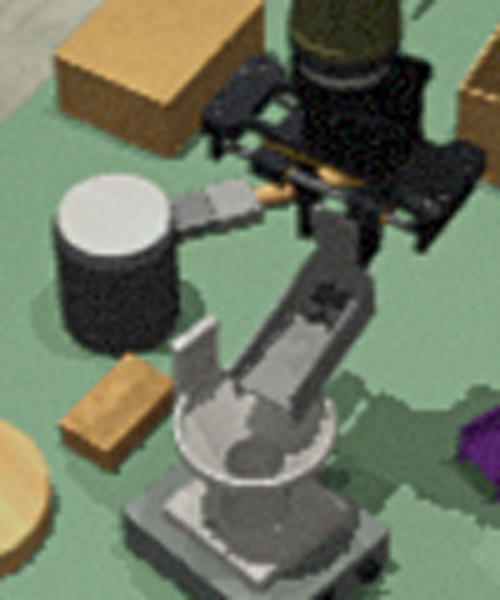

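```bash
python3 - <<'E'
from h import *
P=cloud('side',np.load('pics/s16.npz')['d'])
for v in range(170,194,2): print(v,[tuple((P[v,u]*1e3).round(0).astype(int)) for u in(334,337,340)])
for cu,cv in((300,345),(285,370),(270,385),(250,375),(330,380),(372,285)):
    u,v=270+cu//5,130+cv//5; print('px',cu,cv,np.nanmedian(P[v-1:v+2,u-1:u+2].reshape(-1,3),0).round(4))
E
```

```text
170 [(np.int64(544), np.int64(-142), np.int64(275)), (np.int64(667), np.int64(-373), np.int64(5)), (np.int64(496), np.int64(-100), np.int64(338))]
172 [(np.int64(535), np.int64(-127), np.int64(282)), (np.int64(527), np.int64(-135), np.int64(280)), (np.int64(496), np.int64(-102), np.int64(327))]
174 [(np.int64(535), np.int64(-128), np.int64(272)), (np.int64(525), np.int64(-132), np.int64(274)), (np.int64(513), np.int64(-131), np.int64(281))]
176 [(np.int64(538), np.int64(-133), np.int64(255)), (np.int64(524), np.int64(-129), np.int64(267)), (np.int64(512), np.int64(-131), np.int64(272))]
178 [(np.int64(537), np.int64(-132), np.int64(246)), (np.int64(524), np.int64(-131), np.int64(254)), (np.int64(509), np.int64(-126), np.int64(267))]
180 [(np.int64(539), np.int64(-135), np.int64(231)), (np.int64(523), np.int64(-129), np.int64(246)), (np.int64(512), np.int64(-131), np.int64(251))]
182 [(np.int64(541), np.int64(-138), np.int64(218)), (np.int64(526), np.int64(-135), np.int64(228)), (np.int64(515), np.int64(-137), np.int64(233))]
184 [(np.int64(539), np.int64(-136), np.int64(209)), (np.in
[... 207 characters left out ...]
np.int64(-138), np.int64(210))]
188 [(np.int64(535), np.int64(-130), np.int64(196)), (np.int64(528), np.int64(-140), np.int64(190)), (np.int64(517), np.int64(-142), np.int64(195))]
190 [(np.int64(532), np.int64(-124), np.int64(193)), (np.int64(520), np.int64(-126), np.int64(197)), (np.int64(502), np.int64(-117), np.int64(216))]
192 [(np.int64(524), np.int64(-111), np.int64(199)), (np.int64(514), np.int64(-115), np.int64(200)), (np.int64(500), np.int64(-112), np.int64(212))]
px 300 345 [ 0.5258 -0.0845  0.184 ]
px 285 370 [ 0.5233 -0.0603  0.1814]
px 270 385 [ 0.5236 -0.0431  0.1833]
px 250 375 [ 0.5398 -0.0406  0.1842]
px 330 380 [ 0.5638 -0.2009  0.0028]
px 372 285 [ 0.5018 -0.1422  0.2115]
```

The scoop pivots without slipping down: its tab top is still 35 mm above the TCP and its tilt is about 8°. I go on raising slowly.

```bash
python3 -m jog '[[[0,0.03,0,-0.06,0],[0,0.03,0,-0.06,0],[0,0.03,0,-0.06,0],[0,0.03,0,-0.06,0],[0,0,0,0,0],[0,0,0,0,0]]]' 5.5
cat >> h.py <<'E'
def tilt(tag):
    grab('side',tag); s=get_state(); p=np.array(s['position']); q=np.load(f'pics/{tag}.npz')
    P=cloud('side',q['d']).reshape(-1,3);I=q['im'].reshape(-1,3)
    def ang(m,f):
        k=P[m]; 
        if len(k)<12: return None
        c=np.polyfit(*f(k),1); return round(float(np.degrees(np.arctan(c[0]))),1)
    t=(abs(P[:,0]-p[0])<.014)&(abs(P[:,1]-p[1])<.035)&(P[:,2]<p[2]+.033)&(P[:,2]>p[2]-.03)&(P[:,1]>p[1]-.012)
    top=P[(abs(P[:,0]-p[0])<.016)&(abs(P[:,1]-p[1])<.03)&(P[:,2]<p[2]+.05)&(P[:,2]>p[2]+.01)]
    print('t',round(s['time'],2),'TCP',p.round(4),'F',np.round(s['ft_force'],1),'tabtilt',ang(t,lambda k:(k[:,2],k[:,1])),'tab top-TCP',np.percentile(top[:,2],97).round(3)-p[2].round(3))
    fl=(abs(P[:,0]-p[0])<.016)&(P[:,1]>p[1]+.03)&(P[:,1]<p[1]+.09)&(P[:,2]>.15)&(P[:,2]<p[2]-.03)
    print(' floor (tilt-9 when empty)',ang(fl,lambda k:(-k[:,1],k[:,2])),'dark px on floor',int((I[fl].max(1)<60).sum()),fl.sum())
E
python3 -c "
from h import *
tilt('s17')"
```

```text
time: 29.8
position: [0.5249, -0.1297, 0.2565]
tool_rot: [2.221, 2.222, 0.0]
ft_force: [-0.2, 0.3, -3.4]
grip_width: 0.455
t 29.85 TCP [ 0.5248 -0.1296  0.2565] F [ 0.1  0.4 -2.2] tabtilt 12.2 tab top-TCP 0.03999999999999998
 floor (tilt-9 when empty) 12.9 dark px on floor 8 122
```

```bash
python3 -m jog '[[[0,0.03,0,-0.05,0],[0,0.03,0,-0.05,0],[0,0.03,0,-0.05,0],[0,0.03,0,-0.05,0],[0,0,0,0,0],[0,0,0,0,0]]]' 5
python3 -c "
from h import *
tilt('s18')
im=cv2.imread('pics/s18.png'); cv2.imwrite('pics/s18c.png',cv2.resize(im[130:250,270:370],None,fx=5,fy=5,interpolation=2))"
```

```text
time: 30.6
position: [0.5249, -0.1249, 0.2647]
tool_rot: [2.221, 2.222, 0.0]
ft_force: [-0.6, -0.7, -2.5]
grip_width: 0.458
t 30.65 TCP [ 0.5249 -0.1249  0.2646] F [ 1.1  0.5 -2. ] tabtilt 18.9 tab top-TCP 0.034999999999999976
 floor (tilt-9 when empty) 11.4 dark px on floor 0 112
```

View pics/s18c.png

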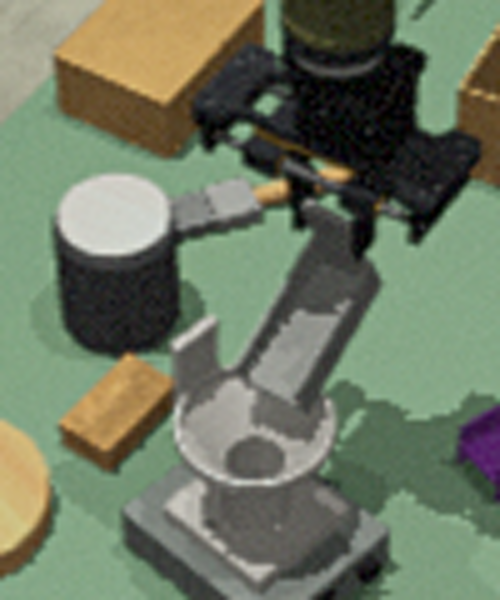

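The view shows the scoop's floor bare (around (300,345)), tipped into the funnel at (255,430), with no ball on the base or bench. I lock the grip, lift, and take the scoop to a free patch near its old spot.

```bash
python3 -m jog '[[[0,0,0,0,0],[0,0,0,-0.3,0],[0,0,0,-0.6,0],[0,-0.1,0,-0.6,0],[0,-0.4,0.1,-0.3,0],[0,-0.7,0.2,0,0],[0,-0.7,0.2,0,0],[0,-0.7,0.2,0,0],[0,-0.6,0.15,0,0],[0,-0.3,0.05,0,0]]]' 60
python3 - <<'E'
from h import *
go(.56,-.265,.108,0); grab('top','top19'); tilt('s19')
t=cv2.imread('pics/top19.png');s=cv2.imread('pics/s19.png')
o=np.zeros((480,800,3),np.uint8);o[:,:400]=cv2.resize(t[185:245,275:325],(400,480),interpolation=2);o[:,400:]=cv2.resize(s[180:270,280:355],(400,480),interpolation=2)
cv2.imwrite('pics/c19.png',o)
E
```

```text
time: 31.9
position: [0.5609, -0.2663, 0.337]
tool_rot: [2.222, 2.22, -0.001]
ft_force: [-0.8, 0.9, -2.2]
grip_width: 0.453
t 31.9 pos [ 0.5609 -0.2663  0.337 ] yawy -0.1 tilt [ 0.    -0.001 -1.   ] shift units [ 0.04 -0.02  5.73] turn -0.01 w 0.453 F [-0.8  0.9 -2.2] T [-0.09  0.06  0.01]
t 32.0 TCP [ 0.5606 -0.2661  0.3368] F [-0.8 -0.6 -1.9] tabtilt 18.7 tab top-TCP 0.03699999999999998
 floor (tilt-9 when empty) 10.9 dark px on floor 0 104
```

View pics/c19.png

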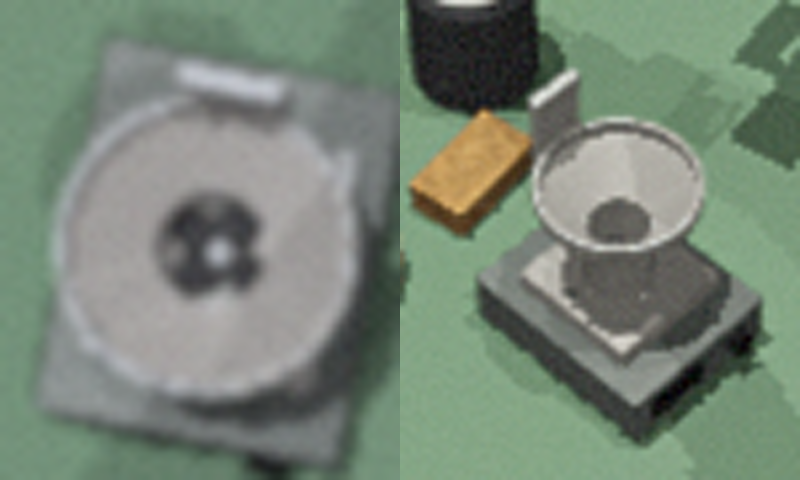

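The top crop shows the balls as dark shapes in the tube around (210,245). The wrist carries about 2.1 N, which is the empty scoop's weight. Next I lower the scoop until its front edge touches, then draw it back and down to lay it flat.

```bash
python3 -m jog '[[[0,0,0,0.4,0],[0,0,0,0.8,0],[0,0,0,0.9,0],[0,0,0,0.9,0],[0,0,0,0.9,0],[0,0,0,0.8,0],[0,0,0,0.6,0],[0,0,0,0.4,0],[0,0,0,0,0]]]'
python3 -m jog '[[[0,0,0,0.05,0],[0,0,0,0.05,0],[0,0,0,0.05,0],[0,0,0,0,0]]]'
python3 -c "
from h import *
go(.56,-.265,.1,0); tilt('s20')"
```

```text
time: 33.12
position: [0.5604, -0.2638, 0.1076]
tool_rot: [-2.219, -2.221, 0.001]
ft_force: [-0.7, 0.7, -1.9]
grip_width: 0.452
time: 33.62
position: [0.5617, -0.2665, 0.1046]
tool_rot: [2.22, 2.218, 0.001]
ft_force: [-0.4, -2.4, 6.1]
grip_width: 0.448
t 33.62 pos [ 0.5617 -0.2665  0.1046] yawy -0.0 tilt [ 0.003 -0.002 -1.   ] shift units [ 0.04 -0.04  0.12] turn -0.01 w 0.448 F [-0.4 -2.4  6.1] T [-0.19  0.4   0.08]
t 33.67 TCP [ 0.5617 -0.2665  0.1047] F [-1.4 -2.3  5.5] tabtilt 17.0 tab top-TCP 0.03599999999999999
 floor (tilt-9 when empty) None dark px on floor 0 0
```

```bash
python3 -m jog '[[[0,0,0,-0.05,0],[0,-0.12,0,0.05,0],[0,-0.12,0,0.1,0],[0,-0.12,0,0.1,0],[0,-0.12,0,0.1,0],[0,0,0,0,0]]]' 7
python3 -c "
from h import *
tilt('s21')"
python3 -m jog '[[[0,-0.1,0,0.1,0],[0,-0.1,0,0.1,0],[0,-0.1,0,0.1,0],[0,0,0,0,0]]]' 7
python3 -c "
from h import *
tilt('s22')"
```

```text
time: 34.42
position: [0.5604, -0.2845, 0.0898]
tool_rot: [-2.221, -2.22, 0.001]
ft_force: [-0.5, 0.1, -1.9]
grip_width: 0.457
t 34.48 TCP [ 0.5605 -0.2842  0.09  ] F [ 0.2  0.7 -1.9] tabtilt 10.0 tab top-TCP 0.038000000000000006
 floor (tilt-9 when empty) None dark px on floor 0 0
time: 34.98
position: [0.5605, -0.2965, 0.0781]
tool_rot: [-2.222, -2.221, 0.001]
ft_force: [-0.7, 0.0, -2.4]
grip_width: 0.461
t 35.02 TCP [ 0.5607 -0.2963  0.0783] F [-0.6  1.1 -1.2] tabtilt -1.1 tab top-TCP 0.037000000000000005
 floor (tilt-9 when empty) None dark px on floor 0 0
```

```bash
python3 -m jog '[[[0,-0.03,0,0.08,0],[0,-0.03,0,0.07,0],[0,0,0,0,0]]]' 6
python3 -m jog '[[[0,0,0,0.06,0],[0,0,0,0,0]]]' 6
python3 -m jog '[[[0,0,0,0.03,0],[0,0,0,0,0]]]' 6
python3 -c "
from h import *
tilt('s23')
P=cloud('side',np.load('pics/s23.npz')['d']).reshape(-1,3);p=get_state()['position']
k=P[(abs(P[:,0]-p[0])<.034)&(P[:,1]>p[1]+.02)&(P[:,1]<p[1]+.125)&(P[:,2]>.01)&(P[:,2]<.065)]
print([(round(y,2),np.percentile(g,92).round(3)) for y in np.arange(.03,.12,.01) for g in [k[abs(k[:,1]-p[1]-y)<.005][:,2]] if len(g)>4])"
```

```text
time: 35.4
position: [0.561, -0.2988, 0.0726]
tool_rot: [2.221, 2.221, 0.0]
ft_force: [0.8, -1.7, -1.3]
grip_width: 0.459
time: 35.65
position: [0.5612, -0.2987, 0.0707]
tool_rot: [2.221, 2.221, 0.0]
ft_force: [0.1, -1.1, 3.1]
grip_width: 0.456
time: 35.9
position: [0.5612, -0.2988, 0.0702]
tool_rot: [2.221, 2.221, 0.001]
ft_force: [-1.9, 0.4, 6.1]
grip_width: 0.46
t 35.95 TCP [ 0.5612 -0.2988  0.0702] F [-2.5 -0.1  7. ] tabtilt -2.7 tab top-TCP 0.03799999999999999
 floor (tilt-9 when empty) None dark px on floor 0 0
[(np.float64(0.03), np.float64(0.042)), (np.float64(0.04), np.float64(0.044)), (np.float64(0.05), np.float64(0.04)), (np.float64(0.06), np.float64(0.043)), (np.float64(0.07), np.float64(0.048)), (np.float64(0.08), np.float64(0.039)), (np.float64(0.09), np.float64(0.046)), (np.float64(0.1), np.float64(0.043)), (np.float64(0.11), np.float64(0.037))]
```

The wall tops are level at about 43 mm, so the scoop lies flat. I release it and withdraw.

```bash
python3 -m jog '[[[1,0,0,-0.02,0],[1,0,0,0,0],[1,0,0,0,0],[1,0,0,0,0],[1,0,0,0,0],[1,0,0,-0.3,0],[1,0,0,-0.7,0],[1,0,0,-1,0],[1,0,0,-1,0],[1,0,0,-1,0]]]'
python3 -m jog '[[[1,-0.8,0,-0.5,0],[1,-0.9,0,0,0],[1,-0.9,0,0,0],[1,-0.5,0,0,0],[1,0,0,0,0],[1,0,0,0,0]]]'
python3 - <<'E'
from h import *
go(.56,-.3,.2,0); grab('side','side24'); grab('top','top24')
for n,tg in(('side','side24'),('top','top24')):
    P=cloud(n,np.load(f'pics/{tg}.npz')['d']).reshape(-1,3);P=P[np.isfinite(P[:,0])]
    k=P[(abs(P[:,0]-.561)<.034)&(P[:,1]>-.32)&(P[:,1]<-.16)&(P[:,2]>.012)&(P[:,2]<.12)]
    print(n,len(k),cv2.minAreaRect(k[:,:2].astype(np.float32)),'tab top',np.percentile(k[:,2],99).round(3),[(round(y,2),np.percentile(g,90).round(3)) for y in np.arange(-.27,-.17,.015) for g in [k[abs(k[:,1]-y)<.007][:,2]] if len(g)>4])
mag('top24','side24',np.array([.525,-.019]),.166)
# changes elsewhere in top view vs start
a=np.load('pics/top0.npz')['im'].astype(int);b=np.load('pics/top24.npz')['im'].astype(int)
d=np.uint8(cv2.blur(np.abs(a-b).max(2).astype(np.float32),(3,3))>45)
nn,_,st,c=cv2.connectedComponentsWithStats(d); print([(st[i,:5].tolist()) for i in range(1,nn) if st[i,4]>15])
# bright/dark small blobs inside tube mouth
p=proj('top',[.525,-.019,.075]);u,v=p.round().astype(int);print(p);print(cv2.cvtColor(np.load('pics/top24.npz')['im'],cv2.COLOR_RGB2GRAY)[v-8:v+9,u-9:u+10])
E
```

```text
time: 37.2
position: [0.5609, -0.2986, 0.2321]
tool_rot: [2.221, 2.221, 0.001]
ft_force: [0.8, -0.2, -0.5]
grip_width: 1.003
time: 37.95
position: [0.5614, -0.4214, 0.2502]
tool_rot: [-2.22, -2.223, -0.002]
ft_force: [0.1, 1.3, -0.2]
grip_width: 0.997
t 37.95 pos [ 0.5614 -0.4214  0.2502] yawy 0.1 tilt [ 0.001  0.001 -1.   ] shift units [ 3.03 -0.03  1.26] turn 0.01 w 0.997 F [ 0.1  1.3 -0.2] T [-0.08  0.06  0.02]
side 436 ((0.5598167181015015, -0.24006381630897522), (0.059048403054475784, 0.12446960061788559), 1.1497281789779663) tab top 0.11 [(np.float64(-0.27), np.float64(0.045)), (np.float64(-0.26), np.float64(0.037)), (np.float64(-0.24), np.float64(0.046)), (np.float64(-0.22), np.float64(0.039)), (np.float64(-0.21), np.float64(0.044)), (np.float64(-0.19), np.float64(0.043)), (np.float64(-0.18), np.float64(0.042))]
top 464 ((0.5603852868080139, -0.24313615262508392), (0.1180483028292656, 0.05126487836241722), 89.02236938476562) tab top 0.106 [(np.float64(-0.27), np.float64(0.045)), (np.float64(-0.26), np.float64(0.044)), (np.float64(-0.24), np.float64(0.037)), (np.float64(-0.22),
[... 1448 characters left out ...]
  67 101 161 179 147 104  80 111 155 172 172
  173]
 [166 158 138 115 115 106  77  66  91 142 157 131  92  72  90 127 161 173
  171]
 [165 164 146 117  99  84  69  69  76  92 108  90  72  67  73 109 159 175
  175]
 [163 162 153 122  97  71  68  70  68  69  78  81  71  65  81 126 166 174
  176]
 [161 161 159 148 115  85  65  63  65  80 105 114  91  81 119 153 173 177
  177]
 [164 168 164 166 148 120  94  94 102 124 147 150 131 121 151 171 177 179
  177]
 [163 164 168 171 165 153 136 141 156 172 176 167 160 162 169 176 176 178
  176]
 [167 167 169 172 169 169 164 166 177 183 178 179 173 172 173 175 176 178
  181]
 [168 170 168 169 169 170 173 172 176 179 177 175 176 176 176 174 174 176
  176]]
```

```bash
python3 -c "
from bench import job
print(job.close_job())"
```

```text
the job is handed in; nothing more can be done
None
```

The job is done and handed in at about 38 s on the robot's clock, against the 72 s limit; no verdict was reported.

**What I did**
- **Magazine:** I took it by its tab, where the jaws turned it upright. I lowered it in 1–2 mm steps onto the pegs until it met the base, then let it go.
- **Balls:** I lifted the steel scoop level by its tab, using a hard grip across the tab's width. Over the funnel I eased the grip so the scoop tipped front down to about 19°, and the balls rolled in.
- **Scoop:** I laid it flat on a clear patch next to its old spot, with the lip now towards +y, then opened the jaws and backed off.

**Last checks**
- **Seating:** After release both cameras put the rim at z ≈ 0.166 m (50 + 116 mm) and level. The flange's top measured about 65–68 mm, against 66 mm when flush.
- **Pour:** The wrist load fell from about 3.1 N to 2.1 N, which is the empty scoop. The picture after the pour showed a bare scoop floor before I moved on, and balls in the tube. I did not count all four individually.
- **Scoop flat:** Its wall tops are level at about 43 mm and the tab's top is at about 106–110 mm.
- **Bystanders:** A comparison of the top view before and after showed changes where I had worked and where the arm and its shadow now fall. I did not check the areas the arm covers one by one.

**What disagreed**
- The two cameras differ by 2–7 mm on where the base and its pegs are, and by about 3 mm on the seated rim.
- A corner-based check of the base failed and I dropped it. Insertion met no resistance until the flange reached the base.

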